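# Bake-off: load the sheet of rolls and hold the steam button

### The job

Slide the baking sheet of rolls straight into the oven until it is fully in against the back, keeping every roll on it, then push the oven door shut. Only once the door is shut, press the steam button on the sloped fascia all the way in and keep it in: the job finishes with the button still held in, not let go. Do not disturb the other things on the table.

Things in the scene. Friction and masses are not known exactly. Their poses are not given: they have to be found in the camera images.
- oven: steel oven, fixed, 420 mm wide, 300 tall. Origin: table level, middle of the mouth's sill, in the plane of the front. x to the right (facing the oven), y straight in, z up. Mouth 270 wide (x -135 to 135), 190 high; chamber floor level with the table; back wall at y 180. Above, a control fascia slopes back at 45 degrees from (y 0, z 205) to (y 95, z 300)
- door (a joint): door angle in rad: 0 shut, grows as it swings out over the table, about 1.7 at the start. Upright hinge at the mouth's left (oven x -150, y -4 mm). Door 300 mm wide, from 6 to 198 mm above the table, 24 thick, steel with a clear pane; upright bar handle 275 mm from the hinge, 60 mm out from the hinge line. Slight friction (about 1 N), stays where left, no latch
- door_face (a point): point on the door's outer face, 200 mm from the hinge line and 102 mm above the table. Axes: x along the door from the hinge to its free edge, -y straight out of the outer face, z up
- door_hinge (a point): point on the door's hinge line, 102 mm above the table, in the plane of the door's inner face; axes as for door_face, turning with the door
- tray_centre (a point): centre (half-way up) of the dark steel baking sheet, flat on the table before the oven: 241 mm (x) by 165 mm (y) outside, 25 tall, floor 3 thick, low upright walls with a round rolled rim 9 mm thick; about 0.35 kg empty. +y is the side that goes in first. Five rolls on it: three in the rear row (y +36), two in front (x -74 and +74, y -36)
- tray_front (a point): middle of the sheet's front rim (the -y long side, last to enter), on the axis of the 9 mm rolled rim: 20.5 mm above the underside, 78 mm from the sheet's centre; axes as for the sheet. The sheet's floor behind it is free of rolls for 80 mm, across x from -40 to +40 mm
- steam (a joint): travel of the steam button in m: 0 out, 0.008 fully in. Sprung: about 2 N starts it moving, 6 N holds it fully in; it springs out when let go
- steam_top (a point): middle of the steam button's face: plain round aluminium button 34 mm across in a black collar 50 mm across, the only push button, at the left end of the sloped fascia (right of it: a flat display, two black knobs, a rocker). Its face is 20 mm off the fascia, 8 above the collar. z points out of the fascia, 45 degrees up and out of the oven; press along -z
- roll0_centre (a point): centre (half-way up) of a part-baked bread roll on the sheet, a firm dome 62 mm across and 37 mm tall, about 45 g; rear left
- roll1_centre (a point): centre (half-way up) of a part-baked bread roll on the sheet, a firm dome 62 mm across and 37 mm tall, about 45 g; rear middle
- roll2_centre (a point): centre (half-way up) of a part-baked bread roll on the sheet, a firm dome 62 mm across and 37 mm tall, about 45 g; rear right
- roll3_centre (a point): centre (half-way up) of a part-baked bread roll on the sheet, a firm dome 62 mm across and 37 mm tall, about 45 g; front left
- roll4_centre (a point): centre (half-way up) of a part-baked bread roll on the sheet, a firm dome 62 mm across and 37 mm tall, about 45 g; front right
- spray_can: bystander: aluminium aerosol can of pan spray with a paper band, 54 mm across, 188 mm tall, origin under its centre
- shaker: bystander: steel sugar shaker with a domed top, 66 mm across, 103 mm tall, origin under its centre
- bowl: bystander: small aluminium bowl, 130 mm across, 55 mm tall, origin under its centre
- scraper: bystander: flat steel dough scraper 120 x 75 mm with a round black handle along one long side, 18 mm tall, lying on the table, origin under its centre
- brush: bystander: pastry brush lying on the table, about 200 mm long, origin under its middle
- cake_ring: bystander: plain steel cake ring, 74 mm across, 45 mm tall, origin under its centre
Things that resemble listed ones, but are neither listed nor needed, are in the scene too. Leave any green or orange look-alike of the part that bears roll3_centre alone.

How it is judged:
By the outcome, as a careful person would: the job done as asked, in the order asked, and still so for the second after the job is handed in, while the arm keeps its last pose, push and grip.
It also fails if it takes over 72 s, if anything falls off the work surface, if the arm or the gripper's body presses on something with over 40 N, if the wrist force passes 120 N, or if a joint passes its speed limit or range.

### The arm

A 6-joint arm with a two-finger parallel gripper is mounted at the origin on the work surface. World frame = base frame: x ahead of the robot, y to its left, z up, the work surface at z = 0. Lengths are in m, angles in degrees, forces in N, time in s.
With the tool pointing down it reaches from about 0.25 to 0.725 m from the base axis. Payload 9.7 kg.
Tool frame: the origin (TCP) lies midway between the tips of the shut fingers; the grasp point (between the pads) lies behind it (bot.pinch_z is the z of the grasp point in the tool frame, in m); z points along the fingers, y is the direction in which the jaws open and shut (so a half turn about z gives the same grasp; the last joint's range is limited). The gripper opens to 85 mm and grips with 20 to 120 N. Pads are 22 mm wide; open, the fingers measure 114 mm over their backs; the gripper's body (76 mm by 85 mm) begins 54 mm behind the grasp point. The pads swing forward as they close: fully open they stand 13 mm farther back than shut.
Start: joints at [-76.604, 4.979, 10.078, 95.1, 0, 90], TCP at [0.127, -0.535, 0.231] pointing down, gripper open.
Joint ranges: [-179.16, 179.16], [-48.56, 103.87], [-65.8, 70.77], [-126.05, 130.52], [-82.76, 87.17], [-180, 180]. Speed limits (degrees/s): [127.2, 127.2, 147.25, 180, 180, 180].

### API

Orientations are given as [roll, pitch, yaw] about the fixed x, y, z axes, in that order (R = Rz(yaw) Ry(pitch) Rx(roll)).
In Python, from workcell import monitor, vision, ticket, bot gives the robot as it stands.
- The arm moves only by the tool carry_out, never from a script. Its argument "increments" is one flat list of numbers, 7 for each row, row after row: the turn, a rotation vector about the tool's x, y, z each as a share of 45 degrees, from -1 to 1, then the shift along the tool's x, y, z each as a share of 200 mm, from -1 to 1, then the opening, from 0 (shut) to 1 (fully open). A call has 1 to 8 rows; each row shifts and turns the commanded pose from where the row before left it, along the tool's axes as they then stand; what a row does not reach is not made up. A row lasts 1/12 s, in which the tool goes at most 41.7 mm and 7.16 degrees, less where a joint would pass 70% of its speed; a pose out of reach is approached as far as the arm can. A call with a number of a shift or a turn outside -1 to 1 is refused whole. A call with a gripper value outside its range is refused whole. The fingers move at their own pace and stop on an object; "squeeze" is the grip in N (left out, the last holds). Time passes only in rows, so rows that do not move let the fingers close. It gives the time, the measured TCP pose, the force and the opening at its end, in the units of the state.
- monitor.get_obs(): the state, without advancing time (a new reading comes with each control period).
- vision.camera(name): name is "scene" or "top" or "wrist"; returns a dict with "pixels" (400x640x3 uint8, red, green, blue), "depth" (400x640 float32, m along the optical axis (not along the pixel's ray), 0 where there is no reading), "mtx" (3x3 intrinsics, pixels), "position" and "rotation" of the camera in the world. Camera axes: x right, y down, z forward; pixel columns grow to the right and rows downward; lengths in m; the calibration is good to about 2 mm. A picture is of the moment at which its call begins.
- ticket.job_done(): hands the job in, once; it reports no verdict.
Trained networks look in a picture, given as the dict that the camera call returned (one of the last four; its "shot" number tells which), for a name from the list of things; names that differ only in an ending like _2 or _b are one class to them, and where a whole thing is asked for, a point or a joint stands for the part that bears it (a point fixed in the world has none). Each returns a list of dicts, best first, with "confidence" (0 to 1); they miss things now and then, are a little off and sometimes report something else, mostly with a low value. They report only what shows in the picture. A call takes as long as a camera call. They do not tell look-alikes from the thing itself.
- vision.look_for(picture, label): "point" ([x, y, z] in m, in world coordinates, good to about 4 mm: the middle of the surface that is visible of it).
- vision.outline_of(picture, label): "region" (400x640 bool, what is visible of it).
The state is a dict: "time": time; "q": joint angles; "qd": joint speeds; "joint_efforts": joint torques, N m; "ee_pos": TCP position; "tcp_rot": TCP orientation; "wrist_force": force on the tool from outside, world axes, zero at the start; "torque": the same for the moment, N m; "opening": finger opening in m.
Only numpy, scipy, OpenCV 4.12 (cv2) and the standard library are available. Lean on these libraries where they do the work, as an engineer would, in place of code of your own. Each camera call takes 0.05 s, during which the arm holds its last target. There are 200 camera calls.

## Working session

There is one attempt and no reset: what is moved stays moved. The work goes in short steps, Python scripts to look and compute and a tool call to move; the robot and the scene stay as the last step left them, time stands still between calls to the robot, and variables do not carry over. Pictures are saved under pics/ and viewed, about 8 in all and at most 12, crops included, and the job is handed in when it is done.

Besides the shell and the picture viewer there is one more tool, called after "Call:" as name(argument=value, ...) on one line, values as JSON. carry_out: Moves the arm, as the interface text tells. Its arguments: {"type":"object","properties":{"increments":{"type":"array"},"squeeze":{"type":"number"}},"required":["increments"]}

```bash
ls; mkdir -p pics
python3 - <<'E'
from workcell import monitor, vision, ticket, bot
import cv2, numpy as np
print(monitor.get_obs(), bot.pinch_z)
for n in ["scene","top"]:
    p=vision.camera(n); cv2.imwrite(f"pics/{n}0.png",p["pixels"][:,:,::-1])
    print(n,p["position"],p["rotation"],p["mtx"])
    for l in ["oven","door","tray_centre","steam_top","roll0_centre","spray_can","shaker","bowl","scraper","brush","cake_ring"]:
        for d in vision.look_for(p,l)[:7]:
            if d["confidence"]>.3: print(l,np.round(d["point"],3),round(d["confidence"],2))
E
```

```text
pics
{'time': 0.0, 'q': array([-7.66021818e+01,  5.01195756e+00,  1.00344743e+01,  9.50991824e+01,
       -1.00039190e-03,  9.00019564e+01]), 'qd': array([ 0.0026791 , -0.07433805, -0.05951498,  0.01450497, -0.11855608,
       -0.07724121]), 'joint_efforts': array([-1.08964665e-03, -5.20395613e+01,  4.64799070e+01,  1.65873062e-02,
       -1.29728735e-05,  8.83116940e-06]), 'ee_pos': array([ 0.1273839 , -0.53481345,  0.23057502]), 'tcp_rot': array([-1.79923334e+02,  1.00300886e-03,  1.33958631e+01]), 'wrist_force': array([-0.28503188, -0.34391607,  0.09834712]), 'torque': array([ 0.01052985, -0.03181543,  0.08042944]), 'opening': 0.0854788853608685} -0.0187
scene [ 1.20584776 -0.47295956  1.18422375] [-143.04908072    0.68345756   63.62416843] [[492.72596927   0.         318.43150505]
 [  0.         492.72596927 192.40088154]
 [  0.           0.           1.        ]]
oven [0.687 0.287 0.268] 0.71
door [ 0.452 -0.018  0.119] 0.76
tray_centre [ 0.65  -0.06   0.001] 0.85
steam_top [0.536 0.173 0.272] 0.63
roll0_centre [ 0.586 -0.023  0.036] 0.71
roll0_centre [ 0.564 -0.421  0.018] 0.69
[... 261 characters left out ...]
5  0.023] 0.83
cake_ring [ 0.454 -0.016  0.117] 0.36
top [ 0.26756894 -0.10304928  1.35078845] [-168.09330727   -0.29685987  -89.36883002] [[478.1826762    0.         318.94652483]
 [  0.         478.1826762  200.06338839]
 [  0.           0.           1.        ]]
oven [0.596 0.355 0.296] 0.82
door [ 0.447 -0.01   0.196] 0.64
tray_centre [ 0.643 -0.063  0.004] 0.6
steam_top [0.537 0.176 0.273] 0.57
roll0_centre [ 0.571 -0.013  0.034] 0.87
roll0_centre [0.535 0.174 0.272] 0.75
spray_can [ 0.742 -0.266  0.14 ] 0.79
spray_can [ 0.448 -0.011  0.194] 0.58
shaker [ 0.647 -0.323  0.088] 0.88
scraper [ 0.475 -0.3    0.01 ] 0.89
brush [ 0.638 -0.014  0.036] 0.63
cake_ring [ 0.304 -0.271  0.04 ] 0.65
```

View pics/scene0.png

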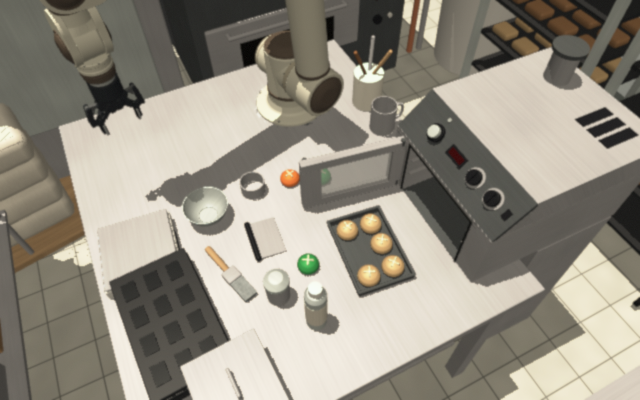

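View pics/top0.png

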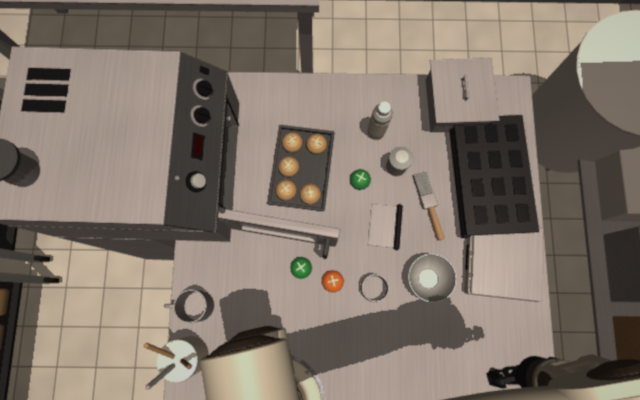

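The top view shows the oven at left with its button at (197,181). The sheet is at (300,168), with five tan rolls: three in a row on the oven side at x≈288 and two in front. The door stands out over the table from (225,218) to (335,240). The green and orange look-alikes, at (360,179), (301,267) and (333,281), are off the sheet and to be left alone. The only button is the silver disc at (197,181), or (434,131) in the scene view.

```bash
cat > h.py <<'E'
from workcell import monitor, vision, ticket, bot
import cv2, numpy as np
from scipy.spatial.transform import Rotation as R
def cloud(p):
    d=p["depth"]; K=np.array(p["mtx"]); v,u=np.mgrid[:400,:640]
    c=np.stack([(u-K[0,2])/K[0,0]*d,(v-K[1,2])/K[1,1]*d,d],-1)
    w=c@R.from_euler('xyz',p["rotation"],degrees=True).as_matrix().T+p["position"]
    w[d==0]=np.nan; return w
def st():
    o=monitor.get_obs(); print('t',round(o['time'],2),'pos',np.round(o['ee_pos'],4),'rpy',np.round(o['tcp_rot'],1),'F',np.round(o['wrist_force'],1),'q',np.round(o['q'],1),'open',round(o['opening'],4)); return o
E
python3 - <<'E'
from h import *
print([a for a in dir(bot) if a[0]!='_'])
for n in ["top","scene"]:
    p=vision.camera(n); w=cloud(p)
    for l in ["oven","tray_centre","steam_top","door"]:
        ds=vision.outline_of(p,l)
        if not ds: print(n,l,'none'); continue
        m=ds[0]["region"]; q=w[m]; q=q[~np.isnan(q[:,0])]
        print(n,l,round(ds[0]["confidence"],2),m.sum(),"z pct",np.round(np.percentile(q[:,2],[2,50,98]),3))
        if l=="oven":
            t=q[abs(q[:,2]-.3)<.006]; r=cv2.minAreaRect(t[:,:2].astype(np.float32)); print(' top',np.round(r[0],4),np.round(r[1],4),r[2],np.round(cv2.boxPoints(r),3).tolist())
            f=q[(q[:,2]>.215)&(q[:,2]<.29)]; c=f-np.median(f,0)
            for _ in range(5):
                nrm=np.linalg.svd(c-c.mean(0),full_matrices=False)[2][2]; e=(c-c.mean(0))@nrm; c=c[abs(e)<max(.002,1.2*e.std())]
            print(' fascia normal',nrm, len(c))
        if l=="tray_centre":
            t=q[(q[:,2]<.033)&(q[:,2]>-.01)]; r=cv2.minAreaRect(t[:,:2].astype(np.float32)); print(' tray',np.round(r[0],4),np.round(r[1],4),r[2],np.round(cv2.boxPoints(r),3).tolist())
        if l=="door":
            t=q[(q[:,2]>.17)&(q[:,2]<.205)]; print(' door line',cv2.fitLine(t[:,:2].astype(np.float32),cv2.DIST_HUBER,0,.01,.01).ravel(), np.round(t[:,:2].min(0),3),np.round(t[:,:2].max(0),3))
        if l=="steam_top": print(' steam',np.round(np.median(q,0),4))
    for i in range(5):
        pass
E
```

```text
['PlanningError', 'pinch_z']
top oven 0.66 46559 z pct [-0.157  0.3    0.346]
 top [0.6434 0.4328] [0.4174 0.4216] 88.9695053100586 [[0.42899999022483826, 0.2280000001192093], [0.8500000238418579, 0.2199999988079071], [0.8579999804496765, 0.6380000114440918], [0.4359999895095825, 0.6449999809265137]]
 fascia normal [ 0.05714543  0.09917689 -0.99342757] 1356
top tray_centre 0.55 2940 z pct [-0.001  0.006  0.029]
 tray [ 0.6471 -0.053 ] [0.1707 0.2515] 81.7356185913086 [[0.5099999904632568, -0.11900000274181366], [0.7590000033378601, -0.15600000321865082], [0.7839999794960022, 0.013000000268220901], [0.5350000262260437, 0.05000000074505806]]
top steam_top 0.64 163 z pct [0.26  0.273 0.281]
 steam [0.5355 0.1765 0.2728]
top door 0.9 2138 z pct [0.025 0.195 0.203]
 door line [ 0.15496595  0.9879198   0.44897723 -0.01073244] [ 0.417 -0.154] [0.481 0.143]
scene oven 0.89 47022 z pct [-0.322  0.264  0.362]
 top [0.6433 0.4302] [0.4204 0.4241] 88.66201782226562 [[0.4259999990463257, 0.22499999403953552], [0.8500000238418579, 0.2150000035762787], [0.8600000143051147, 0.6349999904632568], [0.4359999895095825, 0.6449999809265137]]
 fascia normal [-0.04219937  0.07624511 -0.99619571] 1496
scene tray_centre 0.56 2904 z pct [-0.002  0.004  0.027]
 tray [ 0.6444 -0.0554] [0.1668 0.2421] 83.66558074951172 [[0.5149999856948853, -0.125], [0.7559999823570251, -0.15199999511241913], [0.7739999890327454, 0.014000000432133675], [0.5329999923706055, 0.04100000113248825]]
scene steam_top none
scene door 0.73 4826 z pct [0.014 0.117 0.199]
 door line [ 0.17901693  0.983846    0.45897126 -0.01875844] [ 0.418 -0.159] [0.488 0.134]
```

```bash
cat >> h.py <<'E'
def pose(yaw,th):
    "tool y along world heading yaw (deg, 0=+x), tool z tilted th deg from down towards heading+90"
    t=np.radians(th); M=np.array([[0,1,0],[np.cos(t),0,np.sin(t)],[np.sin(t),0,-np.cos(t)]])
    return R.from_euler('z',yaw,degrees=True)*R.from_matrix(M)
def plan(pos,Rt,n,o=None,grip=1,start=None):
    o=o or monitor.get_obs(); p0=np.array(o['ee_pos']); R0=R.from_euler('xyz',o['tcp_rot'],degrees=True)
    if start: p0,R0=np.array(start[0]),start[1]
    rv=(R0.inv()*Rt).as_rotvec(degrees=True)/n; d=(np.array(pos)-p0)/n
    print('per-row deg',round(np.linalg.norm(rv),2),'mm',round(1000*np.linalg.norm(d),1))
    Rc=R0
    for i in range(n):
        s=Rc.inv().apply(d)/.2; print(','.join(f'{x:.3f}' for x in list(rv/45)+list(s))+f',{grip}')
        Rc=Rc*R.from_rotvec(rv,degrees=True)
E
python3 - <<'E'
from h import *
for n in ["top","scene"]:
    p=vision.camera(n); w=cloud(p).reshape(-1,3)
    f=w[(w[:,0]>.5)&(w[:,0]<.8)&(w[:,2]>.215)&(w[:,2]<.29)&(w[:,1]>.1)&(w[:,1]<.26)]
    # oven y of front from fascia: z=205+y, remove yaw -1.1deg about x=.64
    s=f[:,1]-(f[:,2]-.205)+(f[:,0]-.64)*np.tan(np.radians(1.1)); h,e=np.histogram(s,np.arange(.09,.16,.002)); k=h.argmax(); print(n,'front y',e[k],h[max(0,k-3):k+4])
    for x0,x1 in [(.45,.5),(.58,.66),(.75,.82)]:
        g=f[(f[:,0]>x0)&(f[:,0]<x1)]; 
        if len(g): print(x0,np.median(g[:,1]-g[:,2]+.205),len(g))
st(); plan([.63,-.17,.27],pose(-7,30),16)
E
```

```text
top front y 0.13800000000000004 [ 138  335  691 1093  974  493  144]
0.58 0.1394497688072218 1276
0.75 0.13558136020983533 726
scene front y 0.13800000000000004 [176 395 723 960 866 560 265]
0.58 0.13941309488333722 1214
0.75 0.13535705842833715 959
t 1.8 pos [ 0.1274 -0.535   0.2313] rpy [-180.     0.    13.4] F [-1.3  0.2 -0.1] q [-76.6   5.   10.1  95.1  -0.   90. ] open 0.0855
per-row deg 4.69 mm 38.9
0.025,0.036,-0.094,0.179,-0.075,-0.012,1
0.025,0.036,-0.094,0.185,-0.061,-0.006,1
0.025,0.036,-0.094,0.189,-0.047,0.001,1
0.025,0.036,-0.094,0.191,-0.033,0.007,1
0.025,0.036,-0.094,0.193,-0.019,0.013,1
0.025,0.036,-0.094,0.194,-0.004,0.019,1
0.025,0.036,-0.094,0.193,0.011,0.024,1
0.025,0.036,-0.094,0.191,0.025,0.029,1
0.025,0.036,-0.094,0.187,0.040,0.034,1
0.025,0.036,-0.094,0.183,0.054,0.039,1
0.025,0.036,-0.094,0.177,0.068,0.042,1
0.025,0.036,-0.094,0.170,0.082,0.046,1
0.025,0.036,-0.094,0.162,0.095,0.049,1
0.025,0.036,-0.094,0.153,0.108,0.051,1
0.025,0.036,-0.094,0.143,0.120,0.053,1
0.025,0.036,-0.094,0.132,0.132,0.055,1
```

Call:
carry_out(increments=[0.025, 0.036, -0.094, 0.18, -0.075, -0.012, 1, 0.025, 0.036, -0.094, 0.185, -0.06, -0.006, 1, 0.025, 0.036, -0.094, 0.19, -0.047, 0, 1, 0.025, 0.036, -0.094, 0.19, -0.033, 0.007, 1, 0.025, 0.036, -0.094, 0.193, -0.019, 0.013, 1, 0.025, 0.036, -0.094, 0.194, -0.004, 0.019, 1, 0.025, 0.036, -0.094, 0.193, 0.011, 0.024, 1, 0.025, 0.036, -0.094, 0.19, 0.025, 0.029, 1])

```text
time: 2.47
ee_pos: [0.3806, -0.3518, 0.251]
tcp_rot: [-175.2, -14.9, 47.0]
wrist_force: [-0.3, 0.7, -0.4]
opening: 0.0853
```

Call:
carry_out(increments=[0.025, 0.036, -0.094, 0.187, 0.04, 0.034, 1, 0.025, 0.036, -0.094, 0.183, 0.054, 0.039, 1, 0.025, 0.036, -0.094, 0.177, 0.068, 0.042, 1, 0.025, 0.036, -0.094, 0.17, 0.082, 0.046, 1, 0.025, 0.036, -0.094, 0.162, 0.095, 0.049, 1, 0.025, 0.036, -0.094, 0.153, 0.108, 0.051, 1, 0.025, 0.036, -0.094, 0.143, 0.12, 0.053, 1, 0.025, 0.036, -0.094, 0.132, 0.132, 0.055, 1])

```text
time: 3.13
ee_pos: [0.6321, -0.1701, 0.2692]
tcp_rot: [180.0, -29.8, 82.9]
wrist_force: [0.8, -0.9, 0.2]
opening: 0.0852
```

Run:
```python
from h import *
o=st(); p=vision.camera("wrist"); cv2.imwrite("pics/w1.png",p["pixels"][:,:,::-1]); w=cloud(p)
for l in ["tray_centre"]:
    ds=vision.outline_of(p,l)
    for d in ds[:1]:
        q=w[d["region"]]; q=q[(q[:,2]>.017)&(q[:,2]<.03)]; r=cv2.minAreaRect(q[:,:2].astype(np.float32)); print(np.round(cv2.boxPoints(r),4).tolist(),r,d["confidence"])
# rim points in the region in front
v=w.reshape(-1,3); q=v[(v[:,0]>.53)&(v[:,0]<.76)&(v[:,1]<-.08)&(v[:,1]>-.18)&(v[:,2]>.016)&(v[:,2]<.03)]
print(len(q)); 
for a in np.arange(.53,.76,.02):
    g=q[(q[:,0]>a)&(q[:,0]<a+.02)]
    if len(g): print(round(a+.01,2),np.round(np.percentile(g[:,1],[5,50,95]),4),round(g[:,2].max(),3))
s=cloud(vision.camera("top")).reshape(-1,3)
plan([.631,-.175,.004],pose(-7,30),8)
```

```text
t 3.13 pos [ 0.6321 -0.1701  0.2692] rpy [180.  -29.8  82.9] F [ 0.8 -0.9  0.2] q [-26.8  30.7  41.9 112.2  27.9  67.5] open 0.0852
[[0.5127000212669373, -0.12210000306367874], [0.7522000074386597, -0.15029999613761902], [0.7714999914169312, 0.01360000018030405], [0.5321000218391418, 0.04179999977350235]] ((0.6421388387680054, -0.0542653426527977), (0.16509364545345306, 0.2411339282989502), 83.28401184082031) 0.59
2521
0.54 [-0.1249 -0.1182 -0.085 ] 0.03
0.56 [-0.1272 -0.1192 -0.1034] 0.03
0.58 [-0.1294 -0.1067 -0.0889] 0.03
0.6 [-0.1324 -0.1267 -0.0832] 0.028
0.62 [-0.134  -0.1303 -0.1259] 0.027
0.64 [-0.1365 -0.1326 -0.1284] 0.027
0.66 [-0.1387 -0.135  -0.1308] 0.026
0.68 [-0.1409 -0.1138 -0.0877] 0.029
0.7 [-0.1432 -0.1225 -0.0841] 0.03
0.72 [-0.1459 -0.1388 -0.1201] 0.03
0.74 [-0.1476 -0.129  -0.0905] 0.03
0.76 [-0.1385 -0.1024 -0.0823] 0.026
per-row deg 0.04 mm 32.8
-0.001,0.001,-0.000,-0.084,0.000,0.140,1
-0.001,0.001,-0.000,-0.084,-0.000,0.140,1
-0.001,0.001,-0.000,-0.084,-0.000,0.140,1
-0.001,0.001,-0.000,-0.084,-0.000,0.140,1
-0.001,0.001,-0.000,-0.084,-0.000,0.140,1
-0.001,0.001,-0.000,-0.085,-0.000,0.140,1
-0.001,0.001,-0.000,-0.085,-0.001,0.140,1
-0.001,0.001,-0.000,-0.085,-0.001,0.140,1
```

View pics/w1.png

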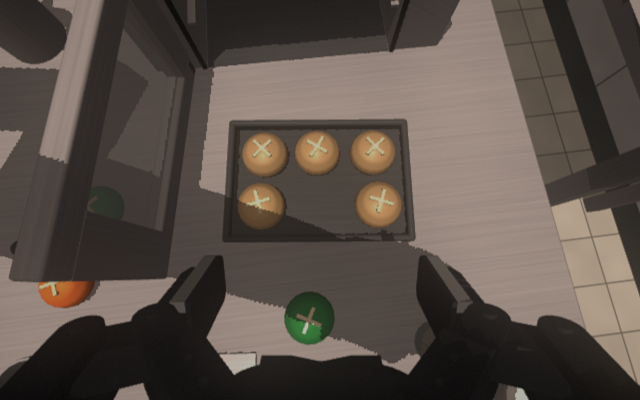

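The wrist view shows the sheet from (228,122) to (412,240) with its five tan rolls. A green look-alike sits at (310,317), just in front of it. The mouth's sill corners are near (208,68) and (390,50). I'll locate the green one and the mouth.

Run:
```python
from h import *
p=vision.camera("wrist"); w=cloud(p); im=p["pixels"].astype(int)
def g(m,n):
    q=w[m]; q=q[~np.isnan(q[:,0])]; print(n,m.sum(),np.round(np.percentile(q,[1,50,99],0),3).tolist())
gr=(im[...,1]>im[...,0]+25)&(im[...,1]>im[...,2]+20); gr[:260]=0; g(gr,'green')
Rm=R.from_euler('xyz',p["rotation"],degrees=True).as_matrix(); K=p["mtx"]
for u,v in [(208,68),(390,50),(212,62),(388,47)]:
    r=Rm@np.array([(u-K[0,2])/K[0,0],(v-K[1,2])/K[1,1],1]); X=p["position"]-r*p["position"][2]/r[2]; print(u,v,np.round(X,3), np.round(w[v,u],3))
x=w.reshape(-1,3)
# front-plane points: jambs
for z0 in (.03,.08):
  s=x[(x[:,2]>z0)&(x[:,2]<z0+.05)&(x[:,1]>.1)&(x[:,1]<.35)]
  h=np.histogram2d(s[:,0],s[:,1],[np.arange(.46,.86,.02),np.arange(.1,.36,.02)])[0].astype(int); print(h)
p=vision.camera("top"); w=cloud(p); im=p["pixels"].astype(int)
gr=(im[...,1]>im[...,0]+25)&(im[...,1]>im[...,2]+20); 
n,lab,s,c=cv2.connectedComponentsWithStats(gr.astype(np.uint8)); 
for i in range(1,n):
    if s[i,4]>60: g(lab==i,c[i])
```

```text
green 759 [[0.583, -0.252, 0.02], [0.605, -0.235, 0.032], [0.627, -0.217, 0.037]]
208 68 [0.501 0.138 0.   ] [ 0.501  0.139 -0.001]
390 50 [0.772 0.135 0.   ] [ 0.772  0.135 -0.   ]
212 62 [0.507 0.148 0.   ] [0.508 0.147 0.001]
388 47 [0.77 0.14 0.  ] [0.77 0.14 0.  ]
[[237   0   0   0   0   0   0   0   0   0   0   0]
 [230 360 243   0   0   0   0   0   0   0   0   0]
 [  0   1 225 208  69  41  10   0   0   0   0   0]
 [  0   0   0   0   0   0   0   0   0   0   0   0]
 [  0   0   0   0   0   0   0   0   0   0   0   0]
 [  0   0   0   0   0   0   0   0   0   0   0   0]
 [  0   0   0   0   0   0   0   0   0   0   0   0]
 [  0   0   0   0   0   0   0   0   0   0   0   0]
 [  0   0   0   0   0   0   0   0   0   0   0   0]
 [  0   0   0   0   0   0   0   0   0   0   0   0]
 [  0   0   0   0   0   0   0   0   0   0   0   0]
 [  0   0   0   0   0   0   0   0   0   0   0   0]
 [  0   0   0   0   0   0   0   0   0   0   0   0]
 [  0   0   0   0   0   0   0   0   0   0   0   0]
 [  0   0   0   0   0   0   0   0   0   0   0   0]
 [  0 206 180  57  18   0   0   0   0   0   0   0]
 [  0 409   0 
[... 616 characters left out ...]
   0   0   0   0   0   0   0   0]
 [  0   0   0   0   0   0   0   0   0   0   0   0]
 [  0   0   0   0   0   0   0   0   0   0   0   0]
 [  0   0   0   0   0   0   0   0   0   0   0   0]
 [  0   0   0   0   0   0   0   0   0   0   0   0]
 [  0   0   0   0   0   0   0   0   0   0   0   0]
 [  0  55   7   0   0   0   0   0   0   0   0   0]
 [  0  71   0   0   0   0   0   0   0   0   0   0]
 [  0  48   0   0   0   0   0   0   0   0   0   0]
 [  0  27   0   0   0   0   0   0   0   0   0   0]]
[354.44       176.42666667] 75 [[0.585, -0.221, 0.02], [0.614, -0.206, 0.032], [0.636, -0.197, 0.115]]
[300.21702128 267.55319149] 235 [[0.331, -0.083, 0.021], [0.357, -0.057, 0.031], [0.383, -0.032, 0.04]]
```

Run:
```python
from h import *
plan([.643,-.16,.004],pose(-6.7,15),8)
```

```text
per-row deg 1.84 mm 33.1
0.000,-0.041,-0.002,-0.075,0.007,0.148,1
0.000,-0.041,-0.002,-0.070,0.007,0.150,1
0.000,-0.041,-0.002,-0.065,0.007,0.152,1
0.000,-0.041,-0.002,-0.060,0.007,0.154,1
0.000,-0.041,-0.002,-0.055,0.007,0.156,1
0.000,-0.041,-0.002,-0.050,0.007,0.158,1
0.000,-0.041,-0.002,-0.045,0.007,0.159,1
0.000,-0.041,-0.002,-0.040,0.007,0.161,1
```

Call:
carry_out(increments=[0, -0.041, -0.002, -0.075, 0.007, 0.148, 1, 0, -0.041, -0.002, -0.07, 0.007, 0.15, 1, 0, -0.041, -0.002, -0.065, 0.007, 0.152, 1, 0, -0.041, -0.002, -0.06, 0.007, 0.154, 1, 0, -0.041, -0.002, -0.055, 0.007, 0.156, 1, 0, -0.041, -0.002, -0.05, 0.007, 0.158, 1, 0, -0.041, -0.002, -0.045, 0.007, 0.159, 1, 0, -0.041, -0.002, -0.02, 0.003, 0.08, 1])

```text
time: 4.05
ee_pos: [0.6406, -0.1611, 0.0182]
tcp_rot: [179.9, -14.9, 83.3]
wrist_force: [-0.9, 0.4, -0.2]
opening: 0.0854
```

Run:
```python
from h import *
o=st(); plan([.643,-.16,.004],pose(-6.7,15),2)
print('fwd'); P=([.643,-.16,.004],pose(-6.7,15)); u=R.from_euler('z',-1,degrees=True).apply([0,1,0])
plan([.641,-.10,.003],pose(-1.1,20),8,start=P)
plan([.641,.01,.003],pose(-1.1,35),1,start=([.641,-.10,.003],pose(-1.1,20)))
```

```text
t 4.05 pos [ 0.6406 -0.1611  0.0182] rpy [179.9 -14.9  83.3] F [-0.9  0.4 -0.2] q [-20.3  24.3   8.7  77.9  14.4  76. ] open 0.0854
per-row deg 0.08 mm 7.2
0.001,0.002,-0.000,-0.006,0.006,0.035,1
0.001,0.002,-0.000,-0.006,0.006,0.035,1
fwd
per-row deg 0.94 mm 7.5
0.005,0.014,-0.015,0.036,-0.006,0.010,1
0.005,0.014,-0.015,0.036,-0.005,0.011,1
0.005,0.014,-0.015,0.036,-0.005,0.011,1
0.005,0.014,-0.015,0.035,-0.004,0.011,1
0.005,0.014,-0.015,0.035,-0.004,0.012,1
0.005,0.014,-0.015,0.035,-0.003,0.012,1
0.005,0.014,-0.015,0.035,-0.003,0.013,1
0.005,0.014,-0.015,0.035,-0.002,0.013,1
per-row deg 15.0 mm 110.0
0.000,0.333,-0.000,0.517,-0.011,0.188,1
```

Call:
carry_out(increments=[0, 0, 0, -0.006, 0.006, 0.035, 1, 0, 0, 0, -0.006, 0.006, 0.035, 1, 0, 0, 0, 0.036, -0.004, 0.01, 1, 0, 0, 0, 0.036, -0.004, 0.01, 1, 0, 0, 0, 0.036, -0.004, 0.01, 1, 0, 0, 0, 0.036, -0.004, 0.01, 1, 0, 0, 0, 0.036, -0.004, 0.01, 1, 0, 0, 0, 0.036, -0.004, 0.01, 1])

```text
time: 4.72
ee_pos: [0.6469, -0.1146, 0.0082]
tcp_rot: [179.6, -14.9, 83.5]
wrist_force: [-1.3, -6.5, 5.0]
opening: 0.0855
```

```bash
cat >> h.py <<'E'
def tray():
    for n in ("wrist","top","scene"):
        p=vision.camera(n); w=cloud(p); ds=vision.outline_of(p,"tray_centre")
        if not ds: print(n,'no tray'); continue
        q=w[ds[0]["region"]]; q=q[(q[:,2]>.015)&(q[:,2]<.03)]
        if len(q)<20: continue
        r=cv2.minAreaRect(q[:,:2].astype(np.float32)); print(n,round(ds[0]["confidence"],2),np.round(r[0],4),np.round(r[1],4),'yaw',round(r[2]-90,1),np.round(cv2.boxPoints(r),3).tolist())
E
python3 - <<'E'
from h import *
o=st(); tray(); plan([.639,-.055,.003],pose(-1.1,25),8)
E
```

```text
t 4.72 pos [ 0.6469 -0.1146  0.0082] rpy [179.6 -14.9  83.5] F [-1.3 -6.5  5. ] q [-16.4  22.8   5.6  74.9  14.7  79.9] open 0.0855
wrist 0.98 [ 0.6399 -0.053 ] [0.1143 0.2406] yaw -6.9 [[0.5139999985694885, -0.0949999988079071], [0.7519999742507935, -0.12399999797344208], [0.765999972820282, -0.010999999940395355], [0.5270000100135803, 0.017999999225139618]]
top 0.62 [ 0.6446 -0.0236] [0.1646 0.2416] yaw -7.0 [[0.5149999856948853, -0.09099999815225601], [0.7540000081062317, -0.11999999731779099], [0.7749999761581421, 0.0430000014603138], [0.5350000262260437, 0.0729999989271164]]
scene 0.77 [ 0.6451 -0.0266] [0.1652 0.2437] yaw -7.6 [[0.5130000114440918, -0.09200000017881393], [0.7549999952316284, -0.125], [0.7770000100135803, 0.039000000804662704], [0.5350000262260437, 0.07100000232458115]]
per-row deg 1.43 mm 7.5
0.006,0.028,-0.014,0.034,-0.009,0.012,1
0.006,0.028,-0.014,0.034,-0.008,0.012,1
0.006,0.028,-0.014,0.034,-0.008,0.013,1
0.006,0.028,-0.014,0.034,-0.007,0.014,1
0.006,0.028,-0.014,0.034,-0.007,0.015,1
0.006,0.028,-0.014,0.033,-0.006,0.016,1
0.006,0.028,-0.014,0.033,-0.006,0.016,1
0.006,0.028,-0.014,0.033,-0.006,0.017,1
```

Run:
```python
from h import *
A=([.6469,-.1146,.0082],pose(-6.6,15)); B=([.645,-.128,.006],pose(-6.7,19)); C=([.643,-.125,-.001],pose(-6.7,23)); D=([.640,-.055,-.001],pose(-1.1,28))
plan(*B,2,start=A); plan(*C,3,start=B); plan(*D,9,start=C)
```

```text
per-row deg 2.0 mm 6.9
-0.000,0.044,0.001,-0.034,-0.001,-0.003,1
-0.000,0.044,0.001,-0.034,-0.001,-0.005,1
per-row deg 1.33 mm 2.6
0.000,0.030,0.000,0.001,-0.004,0.013,1
0.000,0.030,0.000,0.000,-0.004,0.013,1
0.000,0.030,0.000,-0.000,-0.004,0.013,1
per-row deg 0.83 mm 7.8
0.006,0.012,-0.012,0.035,-0.006,0.015,1
0.006,0.012,-0.012,0.035,-0.006,0.015,1
0.006,0.012,-0.012,0.035,-0.005,0.016,1
0.006,0.012,-0.012,0.035,-0.005,0.016,1
0.006,0.012,-0.012,0.035,-0.005,0.016,1
0.006,0.012,-0.012,0.035,-0.004,0.017,1
0.006,0.012,-0.012,0.035,-0.004,0.017,1
0.006,0.012,-0.012,0.035,-0.003,0.018,1
0.006,0.012,-0.012,0.034,-0.003,0.018,1
```

Call:
carry_out(increments=[0, 0.044, 0, -0.034, -0.001, -0.003, 1, 0, 0.044, 0, -0.034, -0.001, -0.005, 1, 0, 0.03, 0, 0, -0.004, 0.01, 1, 0, 0.03, 0, 0, -0.004, 0.01, 1, 0, 0, 0, 0, 0, 0, 1])

```text
time: 5.43
ee_pos: [0.6418, -0.1264, -0.0008]
tcp_rot: [179.9, -21.7, 83.4]
wrist_force: [0.8, -0.5, 0.1]
opening: 0.0855
```

Call:
carry_out(increments=[0.006, 0.014, -0.012, 0.035, -0.006, 0.015, 1, 0.006, 0.014, -0.012, 0.035, -0.006, 0.015, 1, 0.006, 0.014, -0.012, 0.035, -0.005, 0.016, 1, 0.006, 0.014, -0.012, 0.035, -0.005, 0.016, 1, 0.006, 0.014, -0.012, 0.035, -0.005, 0.016, 1, 0.006, 0.014, -0.012, 0.035, -0.004, 0.017, 1, 0.006, 0.014, -0.012, 0.035, -0.004, 0.017, 1, 0.006, 0.014, -0.012, 0.035, -0.003, 0.018, 1])

```text
time: 6.1
ee_pos: [0.64, -0.0633, -0.0004]
tcp_rot: [180.0, -26.7, 88.3]
wrist_force: [0.8, -4.8, 0.7]
opening: 0.0855
```

Run:
```python
from h import *
o=st(); tray(); plan([.638,.01,.0],pose(-1.1,35),8)
p=vision.camera("scene"); cv2.imwrite("pics/s2.png",cv2.resize(p["pixels"][100:340,220:620,::-1],None,fx=2,fy=2))
```

```text
t 6.1 pos [ 6.40e-01 -6.33e-02 -4.00e-04] rpy [180.  -26.7  88.3] F [ 0.8 -4.8  0.7] q [-16.7  25.7   6.   77.7  25.7  73.3] open 0.0855
wrist 0.83 [0.6329 0.0018] [0.1252 0.2408] yaw -1.8 [[0.5109999775886536, -0.05700000002980232], [0.7509999871253967, -0.06499999761581421], [0.7549999952316284, 0.061000000685453415], [0.5149999856948853, 0.06800000369548798]]
top 0.97 [0.6354 0.0247] [0.1647 0.2423] yaw -1.6 [[0.5120000243186951, -0.05400000140070915], [0.7540000081062317, -0.061000000685453415], [0.7590000033378601, 0.10400000214576721], [0.5170000195503235, 0.10999999940395355]]
scene 0.91 [0.6351 0.0217] [0.1657 0.2431] yaw -2.0 [[0.5109999775886536, -0.05700000002980232], [0.7540000081062317, -0.06499999761581421], [0.7590000033378601, 0.10000000149011612], [0.515999972820282, 0.10899999737739563]]
per-row deg 1.05 mm 9.2
0.001,0.023,-0.002,0.041,-0.002,0.020,1
0.001,0.023,-0.002,0.041,-0.002,0.021,1
0.001,0.023,-0.002,0.041,-0.002,0.022,1
0.001,0.023,-0.002,0.040,-0.002,0.022,1
0.001,0.023,-0.002,0.040,-0.002,0.023,1
0.001,0.023,-0.002,0.039,-0.002,0.024,1
0.001,0.023,-0.002,0.039,-0.002,0.025,1
0.001,0.023,-0.002,0.039,-0.002,0.025,1
```

View pics/s2.png

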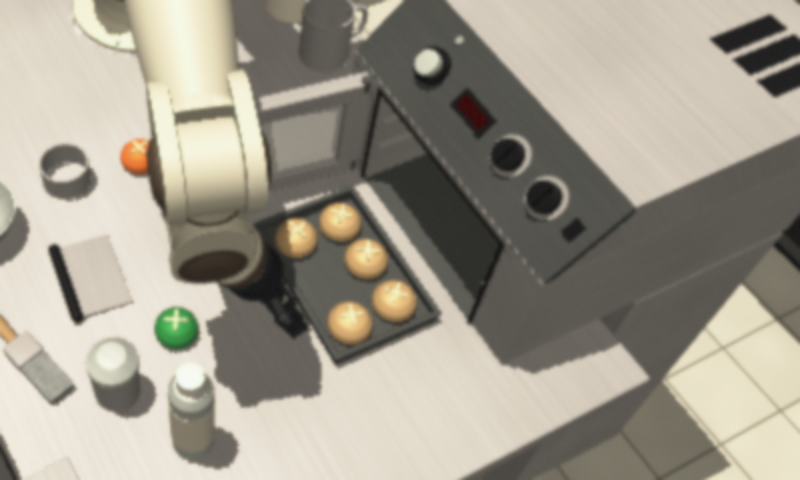

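The sheet is now square to the mouth and centred on it, with all five rolls in place. The look-alike at (176,327) is untouched. Before going on, I'll check the forearm's height over the door.

```bash
cat > fk.py <<'E'
import numpy as np
from scipy.optimize import least_squares
S=[([-76.6,5,10.1,95.1,0,90],[.1274,-.535,.2313]),([-26.8,30.7,41.9,112.2,27.9,67.5],[.6321,-.1701,.2692]),([-20.3,24.3,8.7,77.9,14.4,76],[.6406,-.1611,.0182]),([-16.4,22.8,5.6,74.9,14.7,79.9],[.6469,-.1146,.0082]),([-16.7,25.7,6,77.7,25.7,73.3],[.64,-.0633,-.0004])]
def f(x,q,s):
    L2,L3,z0,r0,L4,Lt=x; q=np.radians(q); a=q[1]-q[2] # forearm pitch below horizontal
    E=np.array([r0+L2*np.sin(q[1]),0,z0+L2*np.cos(q[1])]); W=E+L3*np.array([np.cos(a),0,-np.sin(a)])
    b=a+q[3]; d=np.array([np.cos(b),0,-np.sin(b)]); V=W+L4*d
    T=V+Lt*(np.cos(q[4])*d+s*np.sin(q[4])*np.array([0,1,0])); c,n=np.cos(q[0]),np.sin(q[0]); M=np.array([[c,-n,0],[n,c,0],[0,0,1]])
    return [M@v for v in (E,W,V,T)]
for s in (1,-1):
    r=least_squares(lambda x:np.concatenate([f(x,q,s)[3]-p for q,p in S]),[.4,.5,.2,0,.1,.2]); print(s,np.round(r.x,3),np.abs(r.fun).max())
    if r.cost<1e-3:
        for q in (S[-1][0],): print(np.round(f(r.x,q,s),3))
E
python3 fk.py
```

```text
1 [ 0.478  0.519  0.267 -0.007  0.27   0.285] 0.009192519192766757
[[ 0.192 -0.058  0.698]
 [ 0.66  -0.198  0.523]
 [ 0.627 -0.188  0.255]
 [ 0.631 -0.06  -0.   ]]
-1 [ 0.39   0.533  0.19   0.001  0.639 -0.275] 0.030824469999558513
```

Call:
carry_out(increments=[0.001, 0.023, -0.002, 0.041, 0, 0.02, 1, 0.001, 0.023, -0.002, 0.041, 0, 0.021, 1, 0.001, 0.023, -0.002, 0.041, 0, 0.022, 1, 0.001, 0.023, -0.002, 0.04, 0, 0.022, 1, 0.001, 0.023, -0.002, 0.04, 0, 0.023, 1, 0.001, 0.023, -0.002, 0.039, 0, 0.024, 1, 0.001, 0.023, -0.002, 0.039, 0, 0.025, 1, 0.001, 0.023, -0.002, 0.039, 0, 0.025, 1])

```text
time: 7.12
ee_pos: [0.6416, 0.0107, -0.0001]
tcp_rot: [180.0, -35.0, 89.1]
wrist_force: [0.6, -2.6, -3.3]
opening: 0.0854
```

Run:
```python
from h import *
o=st(); tray(); y=o['ee_pos']; plan(y*[1,1,0]+[.0014,.072,0],pose(-1.1,40),8)
```

```text
t 7.12 pos [ 6.416e-01  1.070e-02 -1.000e-04] rpy [180.  -35.   89.1] F [ 0.6 -2.6 -3.3] q [-13.5  26.    3.9  76.5  34.1  74.8] open 0.0854
wrist 0.81 [0.6335 0.0832] [0.1468 0.2401] yaw -0.8 [[0.5120000243186951, 0.012000000104308128], [0.7519999742507935, 0.00800000037997961], [0.7549999952316284, 0.1550000011920929], [0.5139999985694885, 0.15800000727176666]]
top 0.58 [0.6355 0.0939] [0.1608 0.2425] yaw -1.0 [[0.5130000114440918, 0.01600000075995922], [0.7549999952316284, 0.010999999940395355], [0.7580000162124634, 0.1720000058412552], [0.515999972820282, 0.17599999904632568]]
scene 0.71 [0.636 0.094] [0.1685 0.2434] yaw -0.7 [[0.5130000114440918, 0.010999999940395355], [0.7570000290870667, 0.00800000037997961], [0.7590000033378601, 0.1770000010728836], [0.5149999856948853, 0.18000000715255737]]
per-row deg 0.64 mm 9.1
0.000,0.014,0.000,0.037,-0.000,0.026,1
0.000,0.014,0.000,0.037,-0.000,0.027,1
0.000,0.014,0.000,0.037,-0.000,0.027,1
0.000,0.014,0.000,0.036,-0.000,0.028,1
0.000,0.014,0.000,0.036,-0.000,0.028,1
0.000,0.014,0.000,0.036,-0.000,0.029,1
0.000,0.014,0.000,0.035,-0.000,0.029,1
0.000,0.014,0.000,0.035,-0.000,0.029,1
```

Call:
carry_out(increments=[0, 0.014, 0, 0.038, 0, 0.025, 1, 0, 0.014, 0, 0.038, 0, 0.026, 1, 0, 0.014, 0, 0.038, 0, 0.026, 1, 0, 0.014, 0, 0.037, 0, 0.027, 1, 0, 0.014, 0, 0.037, 0, 0.027, 1, 0, 0.014, 0, 0.037, 0, 0.028, 1, 0, 0.014, 0, 0.036, 0, 0.028, 1, 0, 0.014, 0, 0.036, 0, 0.028, 1])

```text
time: 8.08
ee_pos: [0.6428, 0.084, 0.0016]
tcp_rot: [179.9, -40.0, 89.1]
wrist_force: [0.4, -2.7, -1.2]
opening: 0.0857
```

Run:
```python
from h import *
o=st(); y=o['ee_pos']; plan(y*[1,1,0]+[.001,.045,.002],pose(-1.1,40),8)
p=vision.camera("wrist"); cv2.imwrite("pics/w3.png",p["pixels"][:,:,::-1])
```

```text
t 8.08 pos [0.6428 0.084  0.0016] rpy [179.9 -40.   89.1] F [ 0.4 -2.7 -1.2] q [-8.8 24.6  0.6 72.4 39.6 79.8] open 0.0857
per-row deg 0.02 mm 5.6
-0.000,-0.000,0.000,0.022,0.000,0.018,1
-0.000,-0.000,0.000,0.022,0.000,0.018,1
-0.000,-0.000,0.000,0.022,0.000,0.018,1
-0.000,-0.000,0.000,0.022,0.000,0.018,1
-0.000,-0.000,0.000,0.022,0.000,0.018,1
-0.000,-0.000,0.000,0.022,0.000,0.018,1
-0.000,-0.000,0.000,0.022,0.000,0.018,1
-0.000,-0.000,0.000,0.022,0.000,0.018,1
```

View pics/w3.png

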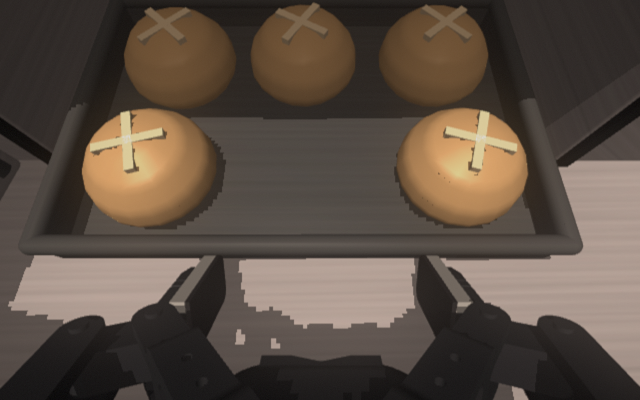

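The sheet is going in straight, with both finger pads on the front rim at (205,250) and (430,250), clearance on both sides, and all five rolls on it.

Call:
carry_out(increments=[0, 0, 0, 0.024, 0, 0.02, 1, 0, 0, 0, 0.024, 0, 0.02, 1, 0, 0, 0, 0.024, 0, 0.02, 1, 0, 0, 0, 0.024, 0, 0.02, 1, 0, 0, 0, 0.024, 0, 0.02, 1, 0, 0, 0, 0.024, 0, 0.02, 1, 0, 0, 0, 0.024, 0, 0.02, 1, 0, 0, 0, 0.024, 0, 0.02, 1])

```text
time: 8.8
ee_pos: [0.6438, 0.1335, 0.0019]
tcp_rot: [179.9, -40.0, 89.1]
wrist_force: [-0.3, -2.5, -1.3]
opening: 0.0857
```

Call:
carry_out(increments=[0, 0, 0, 0.012, 0, 0.01, 1, 0, 0, 0, 0.012, 0, 0.01, 1, 0, 0, 0, 0.012, 0, 0.01, 1, 0, 0, 0, 0.01, 0, 0.008, 1])

```text
time: 9.13
ee_pos: [0.644, 0.145, 0.002]
tcp_rot: [179.9, -40.0, 89.1]
wrist_force: [0.2, -2.9, -1.0]
opening: 0.0856
```

Call:
carry_out(increments=[0, 0, 0, 0.008, 0, 0.006, 1, 0, 0, 0, 0.008, 0, 0.006, 1, 0, 0, 0, 0.008, 0, 0.006, 1])

```text
time: 9.38
ee_pos: [0.6442, 0.1509, 0.0022]
tcp_rot: [179.9, -40.0, 89.1]
wrist_force: [0.2, -2.6, -1.5]
opening: 0.0852
```

Call:
carry_out(increments=[0, 0, 0, 0.006, 0, 0.005, 1, 0, 0, 0, 0.006, 0, 0.005, 1])

```text
time: 9.55
ee_pos: [0.6442, 0.154, 0.0023]
tcp_rot: [179.9, -40.0, 89.1]
wrist_force: [0.7, -3.2, -2.0]
opening: 0.0855
```

Call:
carry_out(increments=[0, 0, 0, 0.006, 0, 0.005, 1, 0, 0, 0, 0.006, 0, 0.005, 1])

```text
time: 9.72
ee_pos: [0.6442, 0.1566, 0.0021]
tcp_rot: [179.9, -39.9, 89.0]
wrist_force: [-3.3, -16.6, 2.9]
opening: 0.0856
```

Call:
carry_out(increments=[0, 0, 0, 0.006, 0, 0.005, 1, 0, 0, 0, 0, 0, 0, 1])

```text
time: 9.88
ee_pos: [0.6443, 0.1566, 0.0021]
tcp_rot: [179.9, -39.8, 88.9]
wrist_force: [-4.6, -17.7, 2.1]
opening: 0.0855
```

Call:
carry_out(increments=[0, 0, 0, 0.005, 0, 0.004, 1, 0, 0, 0, 0, 0, 0, 1])

```text
time: 10.05
ee_pos: [0.6443, 0.1568, 0.002]
tcp_rot: [180.0, -39.7, 88.9]
wrist_force: [-6.5, -26.0, 3.5]
opening: 0.0856
```

Run:
```python
from h import *
o=st(); print(o['torque'])
p=vision.camera("wrist"); w=cloud(p); x=w.reshape(-1,3); 
b=x[(x[:,2]>.05)&(x[:,2]<.09)&(x[:,1]>.28)&(x[:,1]<.36)&(x[:,0]>.53)&(x[:,0]<.75)]
print('back',len(b), np.polyfit(b[:,0]-.64,b[:,1],1) if len(b)>20 else '')
for n in [0]:
    d=vision.outline_of(p,"tray_centre")[0]; q=w[d["region"]]; q=q[(q[:,2]>.018)&(q[:,2]<.03)]
    r=cv2.minAreaRect(q[:,:2].astype(np.float32)); print(r)
```

```text
t 10.05 pos [0.6443 0.1568 0.002 ] rpy [180.  -39.7  88.9] F [ -6.5 -26.    3.5] q [-2.2 21.9 -2.8 66.2 39.7 88.6] open 0.0856
[-3.69776947  0.85695112  1.05058307]
back 0 
((0.6357143521308899, 0.23345035314559937), (0.15872983634471893, 0.2395499050617218), 88.88033294677734)
```

Run:
```python
from h import *
A=([.644,.16,.002],pose(-1.1,40)); B=([.642,.065,.004],pose(-1.1,40)); C=([.60,-.01,.30],pose(-1.1,25)); D=([.388,-.03,.30],pose(-1.1,25)); E=([.388,-.03,.16],pose(-1.1,25))
plan(*B,3,start=A); plan(*C,8,start=B); plan(*D,6,start=C,grip=0); plan(*E,1,start=D,grip=0)
```

```text
per-row deg 0.0 mm 31.7
0.000,0.000,0.000,-0.119,-0.000,-0.104,1
0.000,0.000,0.000,-0.119,-0.000,-0.104,1
0.000,0.000,0.000,-0.119,-0.000,-0.104,1
per-row deg 1.88 mm 38.5
-0.000,-0.042,0.000,0.083,-0.025,-0.172,1
-0.000,-0.042,0.000,0.077,-0.025,-0.175,1
-0.000,-0.042,0.000,0.071,-0.025,-0.177,1
-0.000,-0.042,0.000,0.065,-0.025,-0.179,1
-0.000,-0.042,0.000,0.059,-0.025,-0.181,1
-0.000,-0.042,0.000,0.053,-0.025,-0.183,1
-0.000,-0.042,0.000,0.047,-0.025,-0.185,1
-0.000,-0.042,0.000,0.041,-0.025,-0.186,1
per-row deg 0.0 mm 35.5
0.000,0.000,0.000,-0.018,-0.176,-0.008,0
0.000,0.000,0.000,-0.018,-0.176,-0.008,0
0.000,0.000,0.000,-0.018,-0.176,-0.008,0
0.000,0.000,0.000,-0.018,-0.176,-0.008,0
0.000,0.000,0.000,-0.018,-0.176,-0.008,0
0.000,0.000,0.000,-0.018,-0.176,-0.008,0
per-row deg 0.0 mm 140.0
0.000,0.000,0.000,-0.296,0.000,0.634,0
```

Call:
carry_out(increments=[0, 0, 0, -0.06, 0, -0.05, 1, 0, 0, 0, -0.119, 0, -0.104, 1, 0, 0, 0, -0.119, 0, -0.104, 1, 0, 0, 0, -0.06, 0, -0.052, 1])

```text
time: 10.48
ee_pos: [0.643, 0.0631, 0.0045]
tcp_rot: [179.8, -40.0, 89.1]
wrist_force: [1.1, 0.6, -0.1]
opening: 0.085
```

Call:
carry_out(increments=[0, -0.042, 0, 0.083, -0.025, -0.172, 1, 0, -0.042, 0, 0.077, -0.025, -0.175, 1, 0, -0.042, 0, 0.071, -0.025, -0.177, 1, 0, -0.042, 0, 0.065, -0.025, -0.179, 1, 0, -0.042, 0, 0.059, -0.025, -0.181, 1, 0, -0.042, 0, 0.053, -0.025, -0.183, 1, 0, -0.042, 0, 0.047, -0.025, -0.185, 1, 0, -0.042, 0, 0.041, -0.025, -0.186, 1])

```text
time: 11.15
ee_pos: [0.6004, -0.0093, 0.3021]
tcp_rot: [179.8, -24.8, 89.1]
wrist_force: [0.6, -0.7, -0.0]
opening: 0.085
```

Call:
carry_out(increments=[0, 0, 0, -0.018, -0.176, -0.008, 0, 0, 0, 0, -0.018, -0.176, -0.008, 0, 0, 0, 0, -0.018, -0.176, -0.008, 0, 0, 0, 0, -0.018, -0.176, -0.008, 0, 0, 0, 0, -0.018, -0.176, -0.008, 0, 0, 0, 0, -0.018, -0.176, -0.008, 0, 0, 0, 0, 0, 0, 0, 0])

```text
time: 11.73
ee_pos: [0.3853, -0.029, 0.3006]
tcp_rot: [179.8, -24.8, 89.0]
wrist_force: [-1.7, -0.3, 0.7]
opening: 0.0005
```

Run:
```python
from h import *
o=st(); 
p=vision.camera("top"); w=cloud(p); cv2.imwrite("pics/t4.png",cv2.resize(p["pixels"][60:320,120:460,::-1],None,fx=2,fy=2))
p=vision.camera("scene"); cv2.imwrite("pics/s4.png",cv2.resize(p["pixels"][100:340,220:620,::-1],None,fx=2,fy=2))
Rt=pose(-1.1,25)
H=np.array([.4864,.1354])
def P(phi,half,r=.18):
    a=np.radians(-1.1-phi); e=np.array([np.cos(a),np.sin(a)]); n=np.array([e[1],-e[0]]); q=H+r*e+(.024+half)*n; return np.r_[q,.16]
s=P(98,.05); print(s); plan(s,Rt,5,grip=0)
prev=s
# arc: rows
ph=np.linspace(98,0,25); out=[]
for k,f in enumerate(ph):
    t=P(f,.05 if k==0 else (.014 if f>45 else .012)); 
    if k: d=Rt.inv().apply(t-prev)/.2; print(round(f),np.round(t,3),np.round(d,3))
    prev=t
```

```text
t 11.73 pos [ 0.3853 -0.029   0.3006] rpy [179.8 -24.8  89. ] F [-1.7 -0.3  0.7] q [-21.2  -9.8   0.5 109.2  23.3  67.9] open 0.0005
[ 0.38486293 -0.03063079  0.16      ]
per-row deg 0.06 mm 28.0
0.001,0.001,0.001,-0.060,-0.005,0.126,0
0.001,0.001,0.001,-0.060,-0.005,0.126,0
0.001,0.001,0.001,-0.060,-0.005,0.126,0
0.001,0.001,0.001,-0.060,-0.004,0.126,0
0.001,0.001,0.001,-0.060,-0.004,0.126,0
94 [ 0.433 -0.041  0.16 ] [-0.041  0.241 -0.019]
90 [ 0.445 -0.044  0.16 ] [-0.014  0.064 -0.007]
86 [ 0.458 -0.046  0.16 ] [-0.01   0.065 -0.005]
82 [ 0.471 -0.048  0.16 ] [-0.006  0.065 -0.003]
78 [ 0.484 -0.049  0.16 ] [-0.002  0.066 -0.001]
74 [ 0.498 -0.048  0.16 ] [0.003 0.065 0.001]
69 [ 0.511 -0.047  0.16 ] [0.007 0.065 0.003]
65 [ 0.524 -0.045  0.16 ] [0.011 0.064 0.005]
61 [ 0.536 -0.042  0.16 ] [0.015 0.063 0.007]
57 [ 0.549 -0.038  0.16 ] [0.019 0.062 0.009]
53 [ 0.561 -0.033  0.16 ] [0.023 0.06  0.011]
49 [ 0.573 -0.027  0.16 ] [0.027 0.058 0.013]
45 [ 0.585 -0.019  0.16 ] [0.037 0.063 0.017]
41 [ 0.596 -0.012  0.16 ] [0.035 0.053 0.016]
37 [ 0.606 -0.003  0.16 ] [0.038 0.05  0.018]
33 [0.616 0.005 0.16 ] [0.041 0.047 0.019]
29 [0.625 0.015 0.16 ] [0.044 0.044 0.021]
24 [0.633 0.025 0.16 ] [0.047 0.04  0.022]
20 [0.641 0.036 0.16 ] [0.049 0.036 0.023]
16 [0.647 0.047 0.16 ] [0.051 0.032 0.024]
12 [0.653 0.059 0.16 ] [0.053 0.028 0.025]
8 [0.658 0.071 0.16 ] [0.055 0.024 0.026]
4 [0.662 0.083 0.16 ] [0.057 0.02  0.026]
0 [0.666 0.096 0.16 ] [0.058 0.015 0.027]
```

View pics/s4.png

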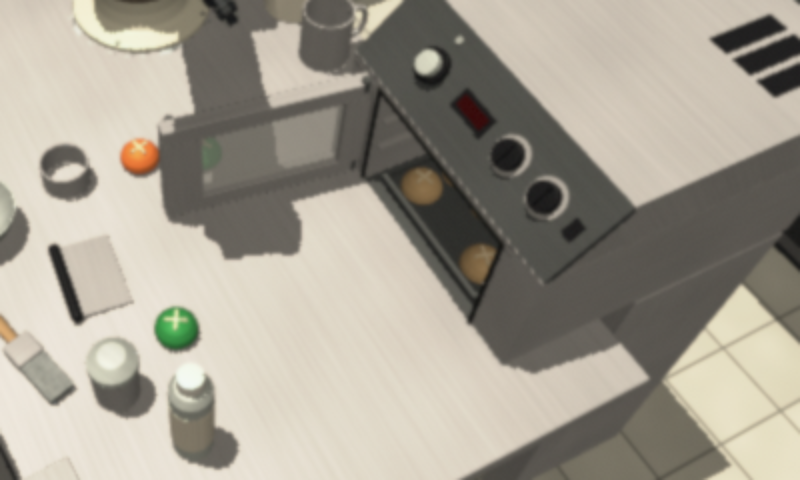

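The sheet is fully inside, with its front rim behind the sill and rolls at (422,185) and (480,262). The door at (265,150) hasn't moved and the look-alikes are untouched. Next I'll go down outside the door and swing it shut.

Call:
carry_out(increments=[0, 0, 0, -0.06, -0.004, 0.126, 0, 0, 0, 0, -0.06, -0.004, 0.126, 0, 0, 0, 0, -0.06, -0.004, 0.126, 0, 0, 0, 0, -0.06, -0.004, 0.126, 0, 0, 0, 0, -0.06, -0.004, 0.126, 0, 0, 0, 0, -0.014, 0.08, -0.006, 0, 0, 0, 0, -0.014, 0.08, -0.006, 0, 0, 0, 0, -0.014, 0.08, -0.006, 0])

```text
time: 12.5
ee_pos: [0.4346, -0.0405, 0.1583]
tcp_rot: [180.0, -24.9, 89.1]
wrist_force: [-0.7, 1.2, 0.8]
opening: 0.0001
```

Call:
carry_out(increments=[0, 0, 0, -0.014, 0.064, -0.007, 0, 0, 0, 0, -0.01, 0.065, -0.005, 0, 0, 0, 0, -0.006, 0.065, -0.003, 0, 0, 0, 0, -0.002, 0.066, -0.001, 0, 0, 0, 0, 0.003, 0.065, 0.001, 0, 0, 0, 0, 0.007, 0.065, 0.003, 0, 0, 0, 0, 0.011, 0.064, 0.005, 0, 0, 0, 0, 0.015, 0.063, 0.007, 0])

```text
time: 13.17
ee_pos: [0.5385, -0.0414, 0.1589]
tcp_rot: [180.0, -24.9, 89.1]
wrist_force: [-0.8, -0.3, 0.7]
opening: 0.0003
```

Run:
```python
from h import *
o=st(); p=vision.camera("scene"); w=cloud(p)
d=vision.outline_of(p,"door")
if d:
    q=w[d[0]["region"]]; t=q[(q[:,2]>.12)&(q[:,2]<.205)]; print(d[0]["confidence"],cv2.fitLine(t[:,:2].astype(np.float32),cv2.DIST_HUBER,0,.01,.01).ravel())
```

```text
t 13.17 pos [ 0.5385 -0.0414  0.1589] rpy [180.  -24.9  89.1] F [-0.8 -0.3  0.7] q [-16.7   8.    2.3  91.5  23.9  72.7] open 0.0003
0.56 [ 0.44725087 -0.8944085   0.5593757  -0.01316978]
```

Call:
carry_out(increments=[0, 0, 0, 0.019, 0.062, 0.009, 0, 0, 0, 0, 0.023, 0.06, 0.011, 0, 0, 0, 0, 0.027, 0.058, 0.013, 0, 0, 0, 0, 0.035, 0.058, 0.017, 0, 0, 0, 0, 0.035, 0.053, 0.016, 0, 0, 0, 0, 0.038, 0.05, 0.018, 0, 0, 0, 0, 0.041, 0.047, 0.019, 0, 0, 0, 0, 0.044, 0.044, 0.021, 0])

```text
time: 13.93
ee_pos: [0.6251, 0.0155, 0.1591]
tcp_rot: [179.9, -24.8, 89.1]
wrist_force: [-0.9, -0.7, -0.3]
opening: -0.0002
```

Call:
carry_out(increments=[0, 0, 0, 0.047, 0.04, 0.022, 0, 0, 0, 0, 0.049, 0.036, 0.023, 0, 0, 0, 0, 0.051, 0.032, 0.024, 0, 0, 0, 0, 0.053, 0.028, 0.025, 0, 0, 0, 0, 0.055, 0.024, 0.026, 0, 0, 0, 0, 0.04, 0.014, 0.019, 0])

```text
time: 14.43
ee_pos: [0.6607, 0.0807, 0.1588]
tcp_rot: [179.9, -24.8, 89.1]
wrist_force: [-0.7, 0.6, 0.1]
opening: 0.0002
```

Run:
```python
from h import *
o=st(); p=vision.camera("scene"); w=cloud(p); cv2.imwrite("pics/s5.png",cv2.resize(p["pixels"][100:340,220:620,::-1],None,fx=2,fy=2))
d=vision.outline_of(p,"door")
if d:
    q=w[d[0]["region"]]; t=q[(q[:,2]>.12)&(q[:,2]<.205)]; print(d[0]["confidence"],cv2.fitLine(t[:,:2].astype(np.float32),cv2.DIST_HUBER,0,.01,.01).ravel())
plan([.667,.10,.16],pose(-1.1,25),4,grip=0)
```

```text
t 14.43 pos [0.6607 0.0807 0.1588] rpy [179.9 -24.8  89.1] F [-0.7  0.6  0.1] q [-3.4 19.8 16.5 87.8 24.8 87.3] open 0.0002
0.87 [ 0.9763012  -0.2164163   0.73308927  0.08431961]
per-row deg 0.07 mm 5.1
-0.000,0.001,0.001,0.022,0.008,0.009,0
-0.000,0.001,0.001,0.022,0.008,0.009,0
-0.000,0.001,0.001,0.022,0.008,0.009,0
-0.000,0.001,0.001,0.022,0.008,0.009,0
```

View pics/s5.png

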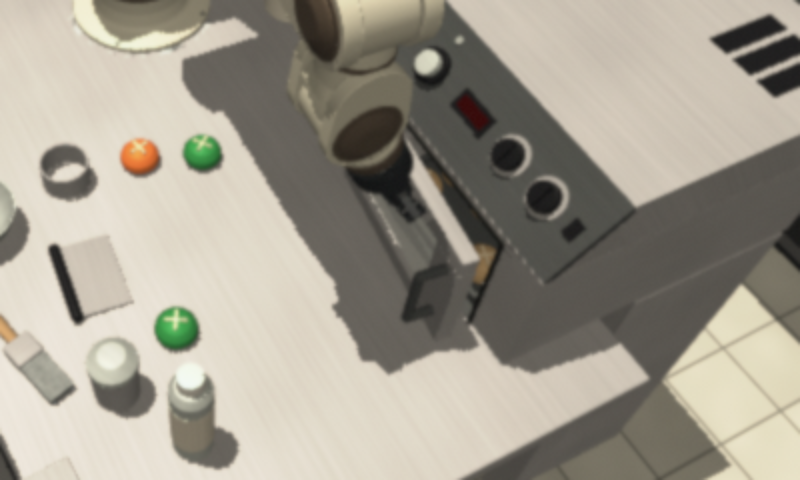

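The door is still open by a crack at (470,250), about 11°. I'll push gently until there is contact force.

Call:
carry_out(increments=[0, 0, 0, 0.027, 0.006, 0.012, 0, 0, 0, 0, 0.027, 0.006, 0.012, 0, 0, 0, 0, 0.027, 0.006, 0.012, 0, 0, 0, 0, 0.018, 0.004, 0.008, 0])

```text
time: 14.87
ee_pos: [0.6649, 0.1011, 0.1592]
tcp_rot: [179.9, -24.8, 89.0]
wrist_force: [-2.1, -1.0, -0.2]
opening: 0.0001
```

Call:
carry_out(increments=[0, 0, 0, 0.012, 0.001, 0.006, 0, 0, 0, 0, 0.012, 0.001, 0.006, 0])

```text
time: 15.03
ee_pos: [0.6653, 0.1029, 0.1591]
tcp_rot: [179.9, -24.5, 88.9]
wrist_force: [-9.0, -33.6, 9.3]
opening: -0.0002
```

Run:
```python
from h import *
A=([.6655,.105,.159],pose(-1.1,25)); B=([.665,.06,.165],pose(-1.1,25)); C=([.534,.075,.36],pose(-1.1,45))
plan(*B,2,start=A,grip=0); plan(*C,8,start=B,grip=0)
```

```text
per-row deg 0.0 mm 22.7
0.000,0.000,0.000,-0.096,0.001,-0.061,0
0.000,0.000,0.000,-0.096,0.001,-0.061,0
per-row deg 2.5 mm 29.4
-0.000,0.056,0.000,0.059,-0.082,-0.107,0
-0.000,0.056,0.000,0.063,-0.082,-0.105,0
-0.000,0.056,0.000,0.068,-0.082,-0.102,0
-0.000,0.056,0.000,0.072,-0.082,-0.099,0
-0.000,0.056,0.000,0.076,-0.082,-0.095,0
-0.000,0.056,0.000,0.080,-0.082,-0.092,0
-0.000,0.056,0.000,0.084,-0.082,-0.088,0
-0.000,0.056,0.000,0.088,-0.082,-0.085,0
```

Call:
carry_out(increments=[0, 0, 0, -0.096, 0, -0.061, 0, 0, 0, 0, -0.096, 0, -0.061, 0])

```text
time: 15.2
ee_pos: [0.6644, 0.0612, 0.1652]
tcp_rot: [179.9, -24.8, 89.1]
wrist_force: [0.1, 0.2, 0.1]
opening: -0.0001
```

Call:
carry_out(increments=[0, 0.056, 0, 0.059, -0.082, -0.107, 0, 0, 0.056, 0, 0.063, -0.082, -0.105, 0, 0, 0.056, 0, 0.068, -0.082, -0.102, 0, 0, 0.056, 0, 0.072, -0.082, -0.099, 0, 0, 0.056, 0, 0.076, -0.082, -0.095, 0, 0, 0.056, 0, 0.08, -0.082, -0.092, 0, 0, 0.056, 0, 0.084, -0.082, -0.088, 0, 0, 0.056, 0, 0.088, -0.082, -0.085, 0])

```text
time: 15.87
ee_pos: [0.5326, 0.076, 0.3614]
tcp_rot: [179.8, -45.1, 89.1]
wrist_force: [-0.2, -0.4, -0.1]
opening: 0.0001
```

Run:
```python
from h import *
o=st(); im=[]
for n in ("wrist","scene"):
    p=vision.camera(n); w=cloud(p); c=p["pixels"][:,:,::-1]
    im.append(c if n=="wrist" else cv2.resize(c[100:300,300:620],(640,400)))
    d=vision.outline_of(p,"steam_top")
    for e in d[:2]:
        q=w[e["region"]]; q=q[~np.isnan(q[:,0])]; 
        for l in vision.look_for(p,"steam_top")[:1]: print(n,'look',np.round(l["point"],4),l["confidence"])
        m=e["region"].astype(np.uint8); uv=np.argwhere(m).mean(0)[::-1]
        print(n,round(e["confidence"],2),m.sum(),'uv',uv,'med',np.round(np.median(q,0),4),'mid',np.round((np.percentile(q,2,0)+np.percentile(q,98,0))/2,4))
    d=vision.outline_of(p,"door")
    if d:
        q=w[d[0]["region"]]; t=q[(q[:,2]>.06)&(q[:,2]<.19)]; print('door',round(d[0]["confidence"],2),cv2.fitLine(t[:,:2].astype(np.float32),cv2.DIST_HUBER,0,.01,.01).ravel())
cv2.imwrite("pics/b6.png",cv2.resize(np.vstack(im),(480,600)))
```

```text
t 15.87 pos [0.5326 0.076  0.3614] rpy [179.8 -45.1  89.1] F [-0.2 -0.4 -0.1] q [-13.4   9.6  20.  112.5  43.8  72.7] open 0.0001
door 0.91 [ 0.9975341  -0.07018312  0.7071103   0.10917995]
scene look [0.5376 0.1725 0.268 ] 0.41
scene 0.48 132 uv [434.01515152 131.04545455] med [0.5431 0.1731 0.2693] mid [0.5402 0.1745 0.2697]
door 0.87 [ 0.99915737 -0.04104363  0.65132993  0.11500417]
```

View pics/b6.png

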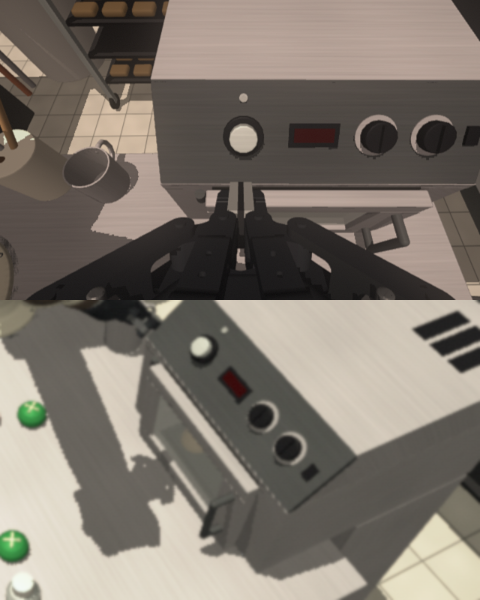

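The door looks shut or nearly so. The aluminium button is the bright disc in the black collar at crop (243,139), which is wrist pixel about (324,185). I'll measure both precisely.

Run:
```python
from h import *
p=vision.camera("wrist"); w=cloud(p); g=p["pixels"].astype(int).min(2)
m=np.zeros_like(g,np.uint8); m[150:215,290:360]=(g[150:215,290:360]>120); n,l,s,c=cv2.connectedComponentsWithStats(m); k=1+s[1:,4].argmax()
q=w[l==k]; print('button',s[k],c[k],np.round(np.nanmedian(q,0),4),np.round((np.nanpercentile(q,1,0)+np.nanpercentile(q,99,0))/2,4),np.round(np.ptp(q,axis=0),3))
for n in ("wrist","scene"):
    p=vision.camera(n); w=cloud(p).reshape(-1,3)
    t=w[(w[:,2]>.188)&(w[:,2]<.203)&(w[:,1]>.06)&(w[:,1]<.16)&(w[:,0]>.5)&(w[:,0]<.79)]
    for a in np.arange(.5,.79,.04):
        u=t[(t[:,0]>=a)&(t[:,0]<a+.04)]
        if len(u)>5: print(n,round(a+.02,2),len(u),np.round(np.percentile(u[:,1],[3,50,97]),4))
```

```text
button [ 305  164   37   37 1077] [323.03156917 182.54781801] [0.5362 0.1726 0.27  ] [0.5362 0.173  0.2692] [nan nan nan]
wrist 0.52 187 [0.1225 0.1394 0.1424]
wrist 0.56 615 [0.1128 0.1305 0.1413]
wrist 0.6 1292 [0.1123 0.1252 0.1405]
wrist 0.64 1294 [0.1116 0.1248 0.1398]
wrist 0.68 1278 [0.1108 0.1238 0.1391]
wrist 0.72 1292 [0.1101 0.1232 0.1384]
wrist 0.76 1283 [0.1095 0.1225 0.1377]
wrist 0.8 143 [0.1092 0.1251 0.1374]
scene 0.52 157 [0.1118 0.1265 0.142 ]
scene 0.56 167 [0.1111 0.1253 0.1416]
scene 0.6 174 [0.11   0.1241 0.1419]
scene 0.64 188 [0.1094 0.1239 0.1398]
scene 0.68 198 [0.1095 0.1237 0.1394]
scene 0.72 201 [0.109  0.1231 0.1389]
scene 0.76 216 [0.1073 0.1221 0.1383]
scene 0.8 51 [0.1072 0.1215 0.137 ]
```

The door's front edge runs at -1.0°, parallel to the oven at about -1.1°, so it is shut. The button face is at about (0.536, 0.1745, 0.2705). Next I'll approach it along the press axis.

Call:
carry_out(increments=[0, 0, 0, 0.007, 0.002, 0.12, 0, 0, 0, 0, 0.007, 0.002, 0.12, 0, 0, 0, 0, 0.007, 0.002, 0.12, 0, 0, 0, 0, 0.006, 0.002, 0.12, 0, 0, 0, 0, 0, 0, 0.1, 0, 0, 0, 0, 0, 0, 0.05, 0])

```text
time: 16.87
ee_pos: [0.536, 0.1703, 0.2723]
tcp_rot: [-179.9, -45.0, 89.0]
wrist_force: [-0.2, -0.2, -0.4]
opening: 0.0
```

Call:
carry_out(increments=[0, 0, 0, 0, 0, 0.02, 0, 0, 0, 0, 0, 0, 0.02, 0])

```text
time: 17.03
ee_pos: [0.5365, 0.1747, 0.2684]
tcp_rot: [180.0, -45.0, 89.1]
wrist_force: [-2.4, -3.8, 2.2]
opening: -0.0005
```

Call:
carry_out(increments=[0, 0, 0, 0, 0, 0.01, 0, 0, 0, 0, 0, 0, 0.01, 0])

```text
time: 17.2
ee_pos: [0.537, 0.1768, 0.2665]
tcp_rot: [179.9, -45.0, 89.1]
wrist_force: [-3.5, -4.2, 3.4]
opening: 0.0001
```

Call:
carry_out(increments=[0, 0, 0, 0, 0, 0.006, 0, 0, 0, 0, 0, 0, 0, 0])

```text
time: 17.37
ee_pos: [0.537, 0.1776, 0.2656]
tcp_rot: [179.9, -45.0, 89.1]
wrist_force: [-3.5, -4.5, 2.2]
opening: -0.0003
```

Call:
carry_out(increments=[0, 0, 0, 0, 0, 0.01, 0, 0, 0, 0, 0, 0, 0.005, 0, 0, 0, 0, 0, 0, 0, 0])

```text
time: 17.62
ee_pos: [0.5372, 0.1785, 0.2649]
tcp_rot: [179.7, -44.9, 89.1]
wrist_force: [-8.6, -16.7, 11.3]
opening: 0.0003
```

Call:
carry_out(increments=[0, 0, 0, 0, 0, 0.005, 0, 0, 0, 0, 0, 0, 0, 0])

```text
time: 17.78
ee_pos: [0.5372, 0.1787, 0.2648]
tcp_rot: [179.7, -44.9, 89.0]
wrist_force: [-11.0, -23.7, 16.7]
opening: 0.0002
```

Call:
carry_out(increments=[0, 0, 0, 0, 0, -0.002, 0, 0, 0, 0, 0, 0, 0, 0])

```text
time: 17.95
ee_pos: [0.5372, 0.1786, 0.2649]
tcp_rot: [179.7, -44.9, 89.0]
wrist_force: [-10.4, -20.6, 15.7]
opening: -0.0002
```

Run:
```python
from h import *
o=st(); a=vision.camera("wrist")["pixels"][60:360,120:520,::-1]; p=vision.camera("scene"); b=p["pixels"][100:340,220:620,::-1]
w=cloud(p).reshape(-1,3); t=w[(w[:,2]>.188)&(w[:,2]<.203)&(w[:,1]>.06)&(w[:,1]<.16)]
for x in (.6,.68,.76): u=t[abs(t[:,0]-x)<.02]; print(x,len(u),np.round(np.percentile(u[:,1],3),4) if len(u)>5 else '')
cv2.imwrite("pics/f7.png",cv2.resize(np.vstack([a,b]),(440,594)))
```

```text
t 17.95 pos [0.5372 0.1786 0.2649] rpy [179.7 -44.9  89. ] F [-10.4 -20.6  15.7] q [-2.4  2.3  1.7 90.5 44.9 88.2] open -0.0002
0.6 178 0.1102
0.68 190 0.1088
0.76 216 0.1078
```

View pics/f7.png

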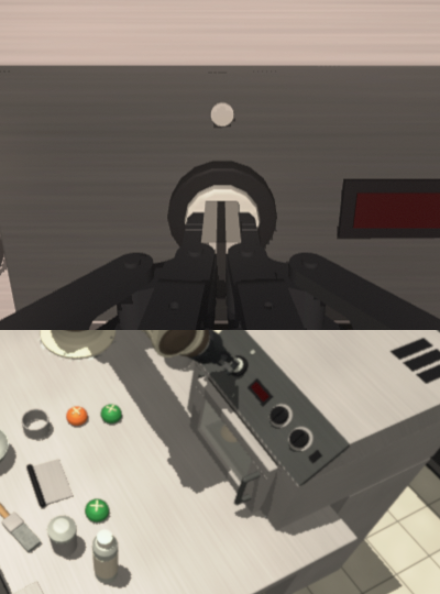

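The fingertips sit on the button's face inside the collar at crop (222,205), and the button is flush. The door is shut and the bystanders have not moved. I'm handing in.

```bash
python3 -c "
from h import *
st(); print(ticket.job_done())"
```

```text
t 18.05 pos [0.5372 0.1786 0.2649] rpy [179.7 -44.9  89. ] F [ -9.1 -20.8  15.6] q [-2.4  2.3  1.7 90.5 44.9 88.2] open -0.0004
the job is handed in; nothing more can be done
None
```

I slid the sheet in, shut the door, then pressed the steam button and handed in at 18 s with it still held; the hand-in gives no verdict.

- **Sheet:** I pushed it straight in by its front rim with the open fingers until it stopped hard against the back, at 26 N. It ended square to the oven (yaw -1.1°). All five rolls were in view and in place shortly before it was fully in. Afterwards only two could be seen through the mouth, so the other three are unconfirmed. At first the fingers pushed too high on the rim, with about 5 N of upward force. I backed off, lowered them and carried on.
- **Door:** I swung it shut from its outer face until it stopped. Its front edge then measured parallel to the oven front to about 0.1°, and a second measurement during the press put it in the same place. One coarser fit had read 2–4° off, but it included the handle.
- **Button:** The fingers travelled about 8 mm against the spring to a hard stop, and held it at about 26 N along the press direction (6 N is enough). There was also about 10 N of sideways force that I did not remove.
- **Other things:** In the last picture the other things in view and the green and orange look-alikes were where they started. I compared them by eye and did not measure them; the bowl and brush were only partly in view.

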